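Right the tipped reagent bottles in the bench lane

TASK

Two reagent bottles have tipped over: one lies in the bottle lane, the other on the freely spinning turntable. Stand both upright, caps up, on the floor of the lane, in the gap between the two bottles that still stand there. Set them down gently, do not drop them or let them topple, and leave the two standing bottles, the beaker and the tip box where they are.

Things in the scene. Friction and masses are not known exactly. Their poses are not given: they have to be found in the camera images.
- lane: fixed aluminium bottle lane on the bench, 56 x 364 mm, long side along its y. Origin under its centre at bench level. Floor 4 mm above the bench; rails 4 mm thick at both long sides and ends rise to 10 mm; inside 48 x 356 mm
- turntable: fixed black foot of the turntable; origin on the spin axis at bench level
- platter (a joint): angle of the grey round platter on the turntable, rad, counter-clockwise from above; it turns freely and endlessly, without stops or motor. Platter 190 mm across, its floor 32 mm above the bench, with a 4 mm thick rim that rises to 37 mm
- lane_bottle: Lab bottle: white square body 36 mm wide, 68 mm tall, round shoulder, blue ribbed cap 28 mm across, 26 mm tall; 105 mm tall in all, about 80 g. Origin on its axis at mid height, 52.5 mm from underside and top; z runs along the axis towards the cap (cap at z = 26.5 to 52.5 mm). Starts lying in the lane along it, cap towards the lane's +y, between the two standing bottles, nearer to neighbour_b
- turntable_bottle: Lab bottle: white square body 36 mm wide, 68 mm tall, round shoulder, blue ribbed cap 28 mm across, 26 mm tall; 105 mm tall in all, about 80 g. Origin on its axis at mid height, 52.5 mm from underside and top; z runs along the axis towards the cap (cap at z = 26.5 to 52.5 mm). Starts lying across the platter
- neighbour_a: Lab bottle: white square body 36 mm wide, 68 mm tall, round shoulder, blue ribbed cap 28 mm across, 26 mm tall; 105 mm tall in all, about 80 g. Origin on its axis at mid height, 52.5 mm from underside and top; z runs along the axis towards the cap (cap at z = 26.5 to 52.5 mm). Stands in the lane near its +y end; leave it
- neighbour_b: Lab bottle: white square body 36 mm wide, 68 mm tall, round shoulder, blue ribbed cap 28 mm across, 26 mm tall; 105 mm tall in all, about 80 g. Origin on its axis at mid height, 52.5 mm from underside and top; z runs along the axis towards the cap (cap at z = 26.5 to 52.5 mm). Stands in the lane near its -y end; leave it
- beaker: glass beaker, 70 mm across, 85 mm tall, open top, beyond the lane; origin centre of its underside; leave it
- tip_box: orange box of pipette tips, 85 x 125 x 57 mm, beyond the lane; origin centre of its underside; leave it
There are look-alikes about, which are no part of the job. What is shaped like the lane_bottle but orange or turquoise is not meant.

How it is judged:
By the outcome, as a careful person would: the job done as asked, in the order asked, and still so for the second after the job is handed in, with the robot touching nothing.
It also fails if it takes over 72 s, if anything falls off the work surface, if the arm or the gripper's body presses on something with over 40 N, if the wrist force passes 120 N, or if a joint passes its speed limit or range.

ROBOT

A 6-joint arm with a two-finger parallel gripper is mounted at the origin on the work surface. World frame = base frame: x ahead of the robot, y to its left, z up, the work surface at z = 0. Lengths are in m, angles in rad, forces in N, time in s.
With the tool pointing down it reaches from about 0.375 to 0.9 m from the base axis. Payload 3.1 kg.
Tool frame: the origin (TCP) lies midway between the tips of the shut fingers; the grasp point (between the pads) lies 19 mm behind it; z points along the fingers, y is the line along which they close (so a half turn about z gives the same grasp; the last joint's range is limited). The gripper opens to 87 mm and grips with 3 to 60 N. Pads are 19 mm wide; open, the fingers measure 117 mm over their backs; the gripper's body (75 mm by 190 mm) begins 51 mm behind the grasp point.
Start: joints at [-1.345, 0.527, 1.433, -0, 1.181, -0.178], TCP at [0.246, -0.575, 0.223] pointing down, gripper open.
Joint ranges: [-3.08, 3.08], [-0.75, 2.2], [0.22, 2.44], [-1.43, 4.57], [0, 2.65], [-2.85, 2.85]. Speed limits (rad/s): [2.79, 2.79, 3.14, 3.14, 3.14, 3.14].

INTERFACE

Orientations are given as a unit quaternion [x, y, z, w].
In Python, from rig import robot gives the robot as it stands. The module is installed in compiled form; this text tells all that it offers.
- The arm moves only by the tool play_rows, never from a script. Its arguments are lists of equal length, an entry for each row: "gripper": the closure, from -1 (fully open) to 1 (shut); "delta_pos": the shift along the tool's x, y, z in cm, a list of three; "turn": the turn, a rotation vector about the tool's x, y, z in rad, a list of three. A call has 1 to 12 rows; each row is the pose to reach, as a shift and turn from the pose commanded when the call began, along the tool's axes at that moment; what a row does not reach only later rows make up. A row lasts 1/8 s, in which the tool goes at most 62.5 mm and 10.7 degrees, less where a joint would pass 70% of its speed; a pose out of reach is approached as far as the arm can. A call with a gripper value outside its range is refused whole. The fingers move at their own pace and stop on an object; "squeeze" is the grip in N (left out, the last holds). Time passes only in rows, so rows that repeat a pose let the fingers close. It gives the time, the measured TCP pose, the force, the opening and the grip force at its end, in the units of the state.
- robot.get_obs(): the state, without advancing time (a new reading comes with each control period).
- robot.camera(name): name is "scene" or "side" or "wrist"; returns a dict with "color" (420x560x3 uint8, red, green, blue), "vfov" (degrees; the focal length in pixels is half the picture's height over the tangent of half this angle, whatever the lens; pixels are square), "cx", "cy" (the principal point, pixels), "k1" (the pictures are not rectified: a ray, as slopes to the right and down, at radius r is drawn at 1 + k1 r^2 times it, then the intrinsics apply), "R" (3x3) and "t" (3): a world point X has camera coordinates R X + t. Camera axes: x right, y down, z forward; pixel columns grow to the right and rows downward; lengths in m; the calibration is good to about 2 mm. A picture is of the moment at which its call begins. There is no depth.
- robot.hand_in(): hands the job in; it is judged then, once.
The state is a dict: "time": time; "q": joint angles; "joint_velocities": joint speeds; "joint_torque": joint torques, N m; "position": TCP position; "tool_rot": TCP orientation; "ft_force": force on the tool from outside, world axes, zero at the start; "moment": the same for the moment, N m; "grip_width": finger opening in m; "grip_force": force on a finger pad.
Only numpy, scipy, OpenCV 4.12 (cv2) and the standard library are available. Lean on these libraries where they do the work, as an engineer would, in place of code of your own. Each camera call takes 0.05 s, during which the arm holds its last target. There are 200 camera calls.

## Working session

There is one attempt and no reset: what is moved stays moved. The work goes in short steps, Python scripts to look and compute and a tool call to move; the robot and the scene stay as the last step left them, time stands still between calls to the robot, and variables do not carry over. Pictures are saved under pics/ and viewed, at most 13 in all, crops included, and the job is handed in when it is done.

Besides the shell and the picture viewer there is one more tool, called after "Emit:" by a JSON object that holds its "fn" and its "kwargs", one argument or row to a line. play_rows: Moves the arm, as the interface text tells. Its arguments: {"type":"object","properties":{"gripper":{"type":"array","items":{"type":"number"}},"delta_pos":{"type":"array","items":{"type":"array","items":{"type":"number"}}},"turn":{"type":"array","items":{"type":"array","items":{"type":"number"}}},"squeeze":{"type":"number"}},"required":["gripper","delta_pos","turn"]}

```bash
mkdir -p pics; cat > h.py <<'E'
import numpy as np, cv2, pickle
from scipy.spatial.transform import Rotation as Ro
from rig import robot
def snap(name,tag):
    c=robot.camera(name); pickle.dump(c,open(f'pics/{tag}.pkl','wb'))
    cv2.imwrite(f'pics/{tag}.png',c['color'][:,:,::-1]); return c
def load(tag): return pickle.load(open(f'pics/{tag}.pkl','rb'))
def K(c):
    f=c['color'].shape[0]/2/np.tan(np.radians(c['vfov'])/2)
    return np.array([[f,0,c['cx']],[0,f,c['cy']],[0,0,1.]]),np.array([c['k1'],0,0,0.])
def ray(c,uv):
    k,d=K(c); p=cv2.undistortPoints(np.array([[uv]],float),k,d)[0,0]
    R=np.array(c['R']);v=R.T@np.r_[p,1]; return -R.T@np.array(c['t']),v/np.linalg.norm(v)
def onz(c,uv,z):
    o,v=ray(c,uv); return o+v*(z-o[2])/v[2]
def proj(c,X):
    k,d=K(c); R=np.array(c['R']); return cv2.projectPoints(np.atleast_2d(X).astype(float),cv2.Rodrigues(R)[0],np.array(c['t'],float),k,d)[0][:,0]
def tri(*cu):
    A=np.zeros((3,3));b=np.zeros(3)
    rs=[ray(c,u) for c,u in cu]
    for o,v in rs:
        P=np.eye(3)-np.outer(v,v);A+=P;b+=P@o
    X=np.linalg.solve(A,b); return X,[float(np.linalg.norm((np.eye(3)-np.outer(v,v))@(X-o))) for o,v in rs]
E
python3 - <<'E'
from h import *
a=snap('scene','sc0');b=snap('side','si0');snap('wrist','wr0')
for c in(a,b): print(np.round(-np.array(c['R']).T@np.array(c['t']),3),c['vfov'],c['k1'])
o=robot.get_obs();print({k:np.round(v,3) for k,v in o.items()})
E
```

```text
[ 0.977 -0.428  0.637] 54.652415888925816 -0.06193453998455877
[0.264 0.548 0.487] 48.268734144938676 -0.13225969490748818
{'time': np.float64(0.15), 'q': array([-1.346,  0.528,  1.434, -0.   ,  1.181, -0.178]), 'joint_velocities': array([ 0.   , -0.002, -0.004,  0.   ,  0.002,  0.001]), 'joint_torque': array([ -0.   , -44.043, -17.684,   0.063,   0.055,  -0.   ]), 'position': array([ 0.245, -0.574,  0.222]), 'tool_rot': array([ 0.98 ,  0.201, -0.   , -0.001]), 'ft_force': array([-0.093, -0.657,  0.272]), 'moment': array([-0.043, -0.055, -0.001]), 'grip_force': np.float64(0.0), 'grip_width': np.float64(0.087)}
```

View pics/sc0.png

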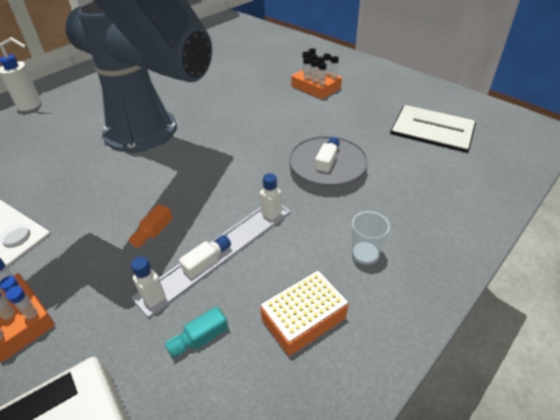

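View pics/si0.png

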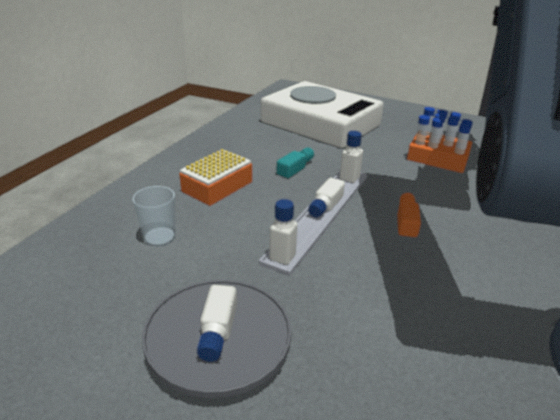

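The scene view shows the lane bottle at (205,256) and the turntable bottle at (327,155). The standing bottles are at (148,285) and (271,198). The look-alikes are orange at (152,226) and turquoise at (200,332), and the tube racks at (15,310) and (317,75) don't count. In the side view the targets are at (328,197) and (217,320). The two targets are the white lying bodies with blue caps. Next I check that in close crops.

```bash
python3 - <<'E'
from h import *
a=load('sc0')['color'];b=load('si0')['color']
def crop(im,x,y,w,h,s):
    c=cv2.resize(im[y:y+h,x:x+w],None,fx=s,fy=s,interpolation=cv2.INTER_CUBIC)
    for i in range(0,w,20):
        cv2.line(c,(i*s,0),(i*s,6),(255,0,0),1);cv2.putText(c,str(x+i),(i*s,16),0,.35,(255,0,0))
    for i in range(0,h,20):
        cv2.line(c,(0,i*s),(6,i*s),(255,0,0),1);cv2.putText(c,str(y+i),(8,i*s+4),0,.35,(255,0,0))
    return c
cv2.imwrite('pics/c1.png',np.vstack([crop(a,130,165,170,150,4)])[:,:,::-1])
A=crop(a,280,130,100,65,4);B=crop(b,140,275,160,125,4)
L=crop(b,255,125,120,150,4)
W=np.zeros((600,800,3),np.uint8)
W[:600,:480]=L; cv2.imwrite('pics/c2.png',L[:,:,::-1])
W=np.zeros((500+0,640,3),np.uint8)
W=np.zeros((500,640,3),np.uint8);W[:]=B
cv2.imwrite('pics/c3.png',np.hstack([cv2.resize(W,(400,312)),np.vstack([A,np.zeros((52,400,3),np.uint8)])])[:,:,::-1])
E
```

```text
(no output)
```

View pics/c1.png

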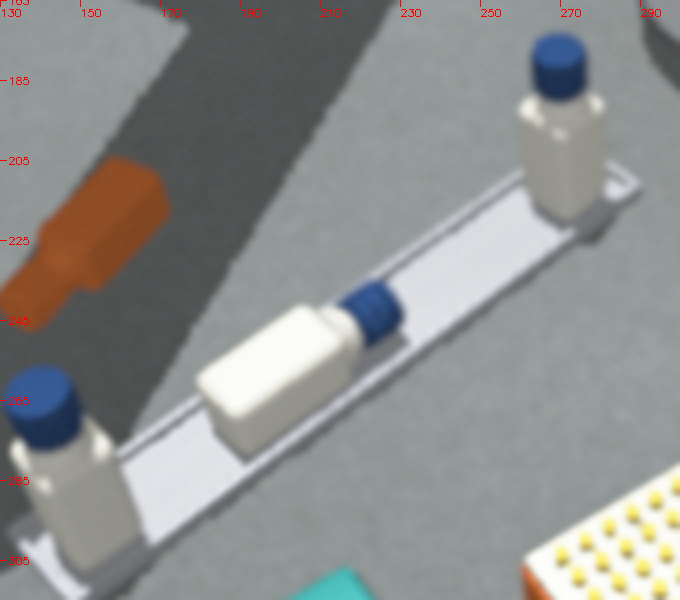

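View pics/c2.png

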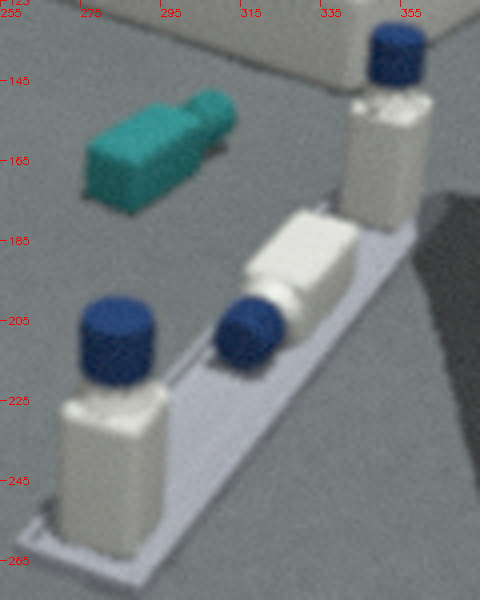

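View pics/c3.png

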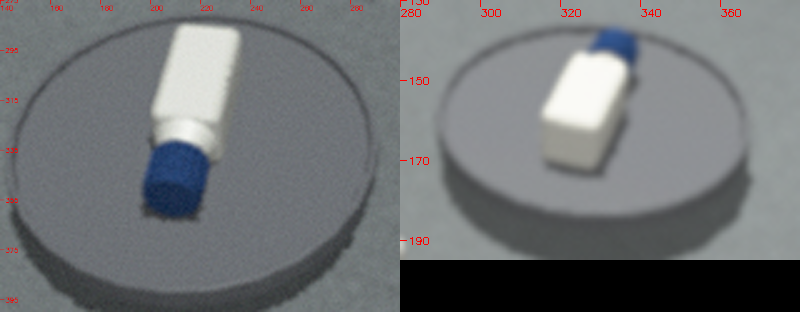

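```bash
python3 - <<'E'
from h import *
a=load('sc0');b=load('si0')
P={'lane+x+y':((289.5,211.7),(260,261)),'lane-x-y':((134,299.5),(359,184)),
'lb base top -x':((179.5,260),(344.2,184.2)),'lb base top +x':((188.7,269.2),(328.7,178)),
'lb captip':((226,241),(317,208.7)),
'na captop':((269.7,176.7),(284.5,203)),'nb captop':((140,261),(354.5,134.5)),
'tb base top -x':((315.7,158.7),(236,287)),'tb base top +x':((330,162.5),(211.2,285)),
'tip box top near':((262,307),(213,185))}
for k,(u,v) in P.items():
    X,e=tri((a,u),(b,v)); print(k,np.round(X,4),np.round(e,4))
print('lb corner cap-x',onz(a,(205,241.7),.04),'lb cap+x',onz(b,(316.7,192),.04))
print('tb cap+x top',onz(b,(201.2,319.8),.068),'capend side',onz(b,(210,352),.05), 'cap sc',onz(a,(337.5,139.2),.05))
for u in ((290,155),(366,163),(327,215-2)): print(onz(a,u,.037))
for u in ((145,335),(290,335),(218,284),(217,390)): print(onz(b,u,.037))
E
```

```text
lane+x+y [0.546  0.036  0.0055] [0.0016 0.0016]
lane-x-y [ 0.4866 -0.3174 -0.01  ] [0.0082 0.0082]
lb base top -x [ 0.4973 -0.2189  0.0319] [0.0006 0.0006]
lb base top +x [ 0.5307 -0.2215  0.0355] [0.0003 0.0003]
lb captip [ 0.517  -0.1236  0.0225] [0.0035 0.0035]
na captop [0.5188 0.0078 0.1083] [0.0014 0.0014]
nb captop [ 0.5088 -0.2913  0.1063] [0.0003 0.0003]
tb base top -x [0.5143 0.1606 0.0638] [0.0017 0.0017]
tb base top +x [0.5464 0.1721 0.0627] [0.0021 0.0021]
tip box top near [ 0.7108 -0.1536  0.0135] [0.0406 0.0406]
lb corner cap-x [ 0.50449305 -0.16003832  0.04      ] lb cap+x [ 0.52795815 -0.15385869  0.04      ]
tb cap+x top [0.51750636 0.23366323 0.068     ] capend side [0.4901637  0.25813678 0.05      ] cap sc [0.49423693 0.27309128 0.05      ]
[0.43802975 0.15879745 0.037     ]
[0.59355613 0.25575408 0.037     ]
[0.62939624 0.06287572 0.037     ]
[0.58365139 0.26678088 0.037     ]
[0.4234459  0.17905365 0.037     ]
[0.55432962 0.14171255 0.037     ]
[0.46005563 0.29152742 0.037     ]
```

```bash
cat >> h.py <<'E'
lam=np.radians(50)
LY=np.array([.033,1,0])/np.hypot(.033,1); LX=np.array([LY[1],-LY[0],0]); UP=np.array([0,0,1.])
def fr(y,z): return np.column_stack([np.cross(y,z),y,z])
def lying(a,l=lam): return fr(np.array([a[1],-a[0],0]),-np.sin(l)*a-np.cos(l)*UP)
def stand(e=LX,l=lam): return fr(np.array([e[1],-e[0],0]),np.cos(l)*e-np.sin(l)*UP)
def delta(p,R,obs=None,p0=None,R0=None):
    if p0 is None:
        o=robot.get_obs();p0=o['position'];R0=Ro.from_quat(o['tool_rot']).as_matrix()
    print('cm',np.round(R0.T@(np.array(p)-p0)*100,2),'turn',np.round(Ro.from_matrix(R0.T@R).as_rotvec(),3),'deg',np.round(np.degrees(np.linalg.norm(Ro.from_matrix(R0.T@R).as_rotvec())),1))
C1=np.array([.515,-.168,.0317]); R1=lying(LY); T1=C1+.019*R1[:,2]
ta=np.array([np.cos(np.radians(110)),np.sin(np.radians(110)),0]); R2=lying(ta)
E
python3 - <<'E'
from h import *
print(T1); delta(T1-.12*R1[:,2],R1); delta(T1+[0,0,.13],R1)
E
```

```text
[ 0.51451995 -0.18254693  0.01948704]
cm [ 44.02 -33.75  12.58] turn [-0.495 -0.776 -1.058] deg 80.3
cm [ 40.13 -25.43   7.28] turn [-0.495 -0.776 -1.058] deg 80.3
```

Emit:
{"fn": "play_rows", "kwargs": {
  "gripper": [-1,-1,-1,-1,-1,-1,-1,-1,-1,-1,-1,-1],
  "delta_pos": [
    [4,-2.5,0],
    [8,-5,0],
    [12,-7.5,0],
    [16,-10,0],
    [20,-12.5,2],
    [24,-15,3],
    [28,-17.5,4],
    [32,-20.5,5],
    [36,-23,6],
    [40.1,-25.4,7.3],
    [40.1,-25.4,7.3],
    [40.1,-25.4,7.3]
  ],
  "turn": [
    [-0.05,-0.078,-0.106],
    [-0.1,-0.155,-0.21],
    [-0.15,-0.23,-0.32],
    [-0.2,-0.31,-0.42],
    [-0.25,-0.39,-0.53],
    [-0.3,-0.466,-0.635],
    [-0.35,-0.54,-0.74],
    [-0.4,-0.62,-0.846],
    [-0.45,-0.7,-0.95],
    [-0.495,-0.776,-1.058],
    [-0.495,-0.776,-1.058],
    [-0.495,-0.776,-1.058]
  ],
  "squeeze": 25
}}

```text
time: 1.65
position: [0.5143, -0.1836, 0.1494]
tool_rot: [0.651, 0.63, -0.304, 0.294]
ft_force: [-0.2, -0.3, 0.5]
grip_width: 0.0869
grip_force: 0.0
```

```bash
python3 - <<'E'
from h import *
o=robot.get_obs();print(np.round(o['q'],3),o['position'],o['time']);delta(T1,R1)
snap('wrist','wr1');snap('scene','sc1')
w=load('wr1');
L=lambda x,y,z:np.array([.513,-.143,0])+x*LX+y*LY+z*UP
a=load('sc1')
im=np.hstack([cv2.resize(w['color'],(400,300)),cv2.resize(a['color'][120:330,110:390],(400,300))])
cv2.imwrite('pics/v1.png',im[:,:,::-1])
E
```

```text
[-0.117  0.687  1.822 -1.166  0.982  0.783] [ 0.51430337 -0.18361415  0.1494412 ] 1.65
cm [10.04  0.02  8.25] turn [0.    0.002 0.   ] deg 0.1
```

View pics/v1.png

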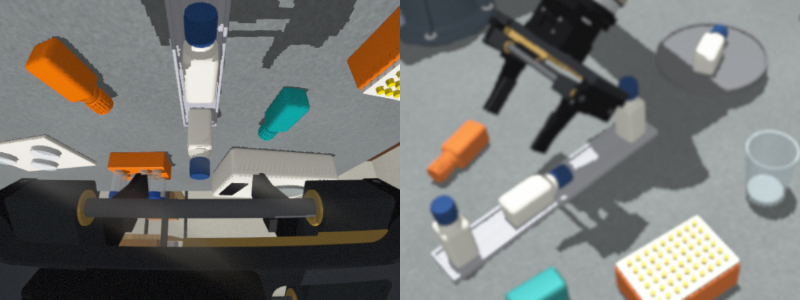

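The left half (wrist view) shows the lying bottle with its cap near (200,25) and base near (200,105). The turquoise and orange look-alikes are off to the sides. The right half (scene view) shows the gripper above the lane, clear of both standing bottles. I compare the predicted outline with image blobs.

```bash
python3 - <<'E'
from h import *
w=load('wr1'); im=w['color'].astype(int)
B=(im[:,:,2]>im[:,:,0]+35)&(im[:,:,2]>60)
n,l,s,c=cv2.connectedComponentsWithStats(B.astype(np.uint8))
for i in range(1,n):
    if s[i,4]>150: print('blue',s[i],np.round(c[i],1))
Wm=(im.min(2)>195)
n,l,s,c=cv2.connectedComponentsWithStats(Wm.astype(np.uint8))
for i in range(1,n):
    if s[i,4]>300: print('white',s[i],np.round(c[i],1))
# predicted: body outline top face, cap
C=np.array([.515,-.168,.022])
pts=[C+x*LX+z*LY+h*UP for z in(-.0525,.0155) for x in(-.018,.018) for h in (.018,)]
print('body top corners',np.round(proj(w,pts),1).tolist())
t=np.linspace(0,2*np.pi,40)
cp=np.array([C+.014*np.cos(u)*LX+.014*np.sin(u)*UP+z*LY for z in(.0265,.0525) for u in t]); p=proj(w,cp)
h=cv2.convexHull(p.astype(np.float32));print('cap pred',p.min(0),p.max(0))
# row edges of white body
for r in (100,115,130,140):
    row=im[r,240:330].min(1); print(r,row[::4])
E
```

```text
blue [ 257    3   48   64 2564] [280.6  34.1]
blue [ 361  122   73   75 3186] [397.5 157.4]
blue [266 220  28  32 727] [278.2 236.6]
blue [207 267  24  12 195] [216.4 273.4]
white [ 259   83   45   63 2409] [280.5 114.2]
white [509  90  51  51 646] [537.5 117.2]
white [   0  193  132   47 2984] [ 55.8 218. ]
white [299 245  54  32 790] [332.9 261.4]
white [376 247  61  14 513] [402.7 253.3]
body top corners [[257.8, 143.8], [299.9, 143.8], [250.9, 80.8], [306.1, 80.8]]
cap pred [253.8478298   -6.06839323] [302.79977557  62.26482027]
100 [128 131 192 188 141 195 232 231 231 232 232 231 232 232 232 214 148 190
 130 124 130 129 126]
115 [127 133 186 123 188 221 230 231 232 231 232 229 231 229 229 202 174 195
 124 124 130 128 133]
130 [126 127 128 199 163 211 229 230 230 232 231 230 230 230 224 181 167 109
 129 129 131 131 129]
140 [129 125 123 191 162 199 228 232 229 232 230 230 231 230 219 188 196 134
 129 128 132 126 128]
```

```bash
sed -i 's/C1=np.array(\[.515,-.168,.0317\])/C1=np.array([.5165,-.171,.0317])/' h.py; python3 - <<'E'
from h import *
delta(T1+[0,0,.03],R1);delta(T1,R1)
E
```

```text
cm [7.68 0.19 6.51] turn [-0.001  0.002 -0.002] deg 0.2
cm [9.99 0.19 8.43] turn [-0.001  0.002 -0.002] deg 0.2
```

Emit:
{"fn": "play_rows", "kwargs": {
  "gripper": [-1,-1,-1,-1,-1,-1,-1,1,1,1,1,1],
  "delta_pos": [
    [2.6,0.1,2.2],
    [5.2,0.2,4.4],
    [7.7,0.2,6.5],
    [8.8,0.2,7.4],
    [9.6,0.2,8.1],
    [10,0.2,8.4],
    [10,0.2,8.4],
    [10,0.2,8.4],
    [10,0.2,8.4],
    [10,0.2,8.4],
    [10,0.2,8.4],
    [10,0.2,8.4]
  ],
  "turn": [
    [0,0,0],
    [0,0,0],
    [0,0,0],
    [0,0,0],
    [0,0,0],
    [0,0,0],
    [0,0,0],
    [0,0,0],
    [0,0,0],
    [0,0,0],
    [0,0,0],
    [0,0,0]
  ],
  "squeeze": 25
}}

```text
time: 3.25
position: [0.5166, -0.1839, 0.019]
tool_rot: [0.651, 0.63, -0.304, 0.295]
ft_force: [0.1, 0.3, -0.2]
grip_width: 0.0451
grip_force: 0.0
```

```bash
python3 - <<'E'
from h import *
o=robot.get_obs();print(np.round(o['q'],3),o['position'],o['grip_width'],o['grip_force'],o['ft_force'])
delta(o['position']+[0,0,.17],R1)
RS=stand()
delta(o['position']+[0,0,.17],RS)
E
```

```text
[-0.117  0.94   1.82  -1.342  0.903  1.08 ] [ 0.5166166  -0.1839342   0.01898501] 0.04512455573257233 0.0 [ 0.08889546  0.34236569 -0.24289642]
cm [-1.304e+01  1.000e-02 -1.090e+01] turn [ 0.001  0.002 -0.   ] deg 0.1
cm [-1.304e+01  1.000e-02 -1.090e+01] turn [0.151 1.21  1.704] deg 120.1
```

Still closing; wait, then lift.

Emit:
{"fn": "play_rows", "kwargs": {
  "gripper": [1,1,1,1,1,1,1,1,1],
  "delta_pos": [
    [0,0,0],
    [0,0,0],
    [0,0,0],
    [0,0,0],
    [-1,0,-0.8],
    [-2.5,0,-2],
    [-5,0,-4],
    [-8,0,-6.6],
    [-8,0,-6.6]
  ],
  "turn": [
    [0,0,0],
    [0,0,0],
    [0,0,0],
    [0,0,0],
    [0,0,0],
    [0,0,0],
    [0,0,0],
    [0,0,0],
    [0,0,0]
  ]
}}

```text
time: 4.38
position: [0.518, -0.1847, 0.1261]
tool_rot: [0.652, 0.629, -0.302, 0.297]
ft_force: [0.1, 0.2, -1.7]
grip_width: 0.0356
grip_force: 25.0
```

```bash
python3 - <<'E'
from h import *
o=robot.get_obs();print(np.round(o['q'],3),o['position'],o['grip_width'],o['grip_force'],o['ft_force'])
RS=stand()
delta([.50,-.19,.20],RS)
R0=Ro.from_quat(o['tool_rot']);v=Ro.from_matrix(R0.as_matrix().T@RS).as_rotvec()
for k in range(0,11): 
    R=(R0*Ro.from_rotvec(v*k/10)).as_matrix();print(k,np.round(R[:,2],2),'bottle axis',np.round(R@(R1.T@LY),2))
E
```

```text
[-0.118  0.733  1.823 -1.202  0.961  0.844] [ 0.51799056 -0.18472307  0.12607619] 0.03558116784002142 24.999437858350575 [ 0.07169993  0.16642512 -1.66687731]
cm [-6.06 -1.73 -4.3 ] turn [0.157 1.205 1.703] deg 119.9
0 [-0.02 -0.77 -0.64] bottle axis [ 0.03  1.   -0.  ]
1 [-0.02 -0.68 -0.73] bottle axis [0.14 0.98 0.13]
2 [-0.   -0.59 -0.81] bottle axis [0.24 0.94 0.26]
3 [ 0.04 -0.5  -0.87] bottle axis [0.3  0.86 0.4 ]
4 [ 0.09 -0.4  -0.91] bottle axis [0.34 0.77 0.54]
5 [ 0.17 -0.3  -0.94] bottle axis [0.35 0.66 0.67]
6 [ 0.25 -0.22 -0.94] bottle axis [0.34 0.53 0.78]
7 [ 0.35 -0.14 -0.93] bottle axis [0.29 0.39 0.87]
8 [ 0.45 -0.09 -0.89] bottle axis [0.21 0.26 0.94]
9 [ 0.55 -0.04 -0.84] bottle axis [0.12 0.12 0.99]
10 [ 0.64 -0.02 -0.77] bottle axis [0. 0. 1.]
```

Emit:
{"fn": "play_rows", "kwargs": {
  "gripper": [1,1,1,1,1,1,1,1,1,1,1,1],
  "delta_pos": [
    [-1.5,-0.4,-1],
    [-3,-0.8,-2],
    [-4.5,-1.2,-3],
    [-6,-1.7,-4.3],
    [-6,-1.7,-4.3],
    [-6,-1.7,-4.3],
    [-6,-1.7,-4.3],
    [-6,-1.7,-4.3],
    [-6,-1.7,-4.3],
    [-6,-1.7,-4.3],
    [-6,-1.7,-4.3],
    [-6,-1.7,-4.3]
  ],
  "turn": [
    [0,0,0],
    [0.014,0.11,0.155],
    [0.028,0.22,0.31],
    [0.043,0.33,0.464],
    [0.057,0.438,0.62],
    [0.071,0.548,0.774],
    [0.085,0.657,0.93],
    [0.1,0.767,1.084],
    [0.114,0.876,1.238],
    [0.128,0.986,1.393],
    [0.143,1.095,1.55],
    [0.157,1.205,1.703]
  ]
}}

```text
time: 5.88
position: [0.4983, -0.1861, 0.195]
tool_rot: [0.956, 0.055, 0.286, 0.031]
ft_force: [0.5, 1.2, -2.1]
grip_width: 0.0358
grip_force: 25.0
```

Emit:
{"fn": "play_rows", "kwargs": {
  "gripper": [1,1],
  "delta_pos": [
    [0,0,0],
    [0,0,0]
  ],
  "turn": [
    [0,0,0],
    [0,0,0]
  ]
}}

```text
time: 6.12
position: [0.4989, -0.1865, 0.1949]
tool_rot: [0.957, 0.057, 0.284, 0.032]
ft_force: [-0.9, -0.0, -0.7]
grip_width: 0.0356
grip_force: 25.0
```

```bash
python3 - <<'E'
from h import *
o=robot.get_obs();print(np.round(o['q'],3),o['position'],o['grip_width'],o['grip_force'],o['ft_force'])
delta([.50,-.19,.20],stand())
s=snap('scene','sc2');i=snap('side','si2')
def two(a,b,x,y,x2,y2): return np.hstack([cv2.resize(a[y:y+150,x:x+200],(400,300),interpolation=2),cv2.resize(b[y2:y2+150,x2:x2+200],(400,300),interpolation=2)])
u=proj(s,[[.51,-.19,.2]])[0].astype(int);v=proj(i,[[.51,-.19,.2]])[0].astype(int);print(u,v)
x,y=max(u[0]-100,0),max(u[1]-75,0);x2,y2=max(v[0]-100,0),max(v[1]-75,0);print(x,y,x2,y2)
cv2.imwrite('pics/v2.png',two(s['color'],i['color'],x,y,x2,y2)[:,:,::-1])
E
```

```text
[-0.791  0.35   2.11   1.047  0.44  -0.255] [ 0.49885359 -0.18650844  0.19491587] 0.03559587929556322 24.99993032310158 [-0.90385664 -0.01493207 -0.65469   ]
cm [ 0.32  0.4  -0.35] turn [0.001 0.12  0.157] deg 11.3
[178 189] [340 105]
78 114 240 30
```

View pics/v2.png

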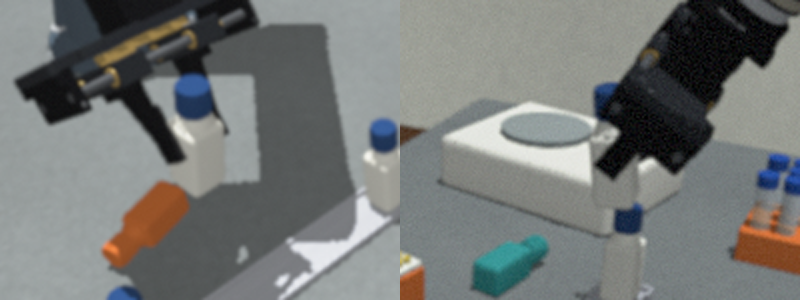

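```bash
python3 - <<'E'
from h import *
w=load('wr1'); im=w['color'].astype(int).min(2)
for r in (95,105,115,125,135,143,150):
    row=im[r]; l=row[238:258]; rr=row[298:318]
    L=[i+238 for i,x in enumerate(l) if x>155]; Q=[i+298 for i,x in enumerate(rr) if x>155]
    print(r,L,Q)
    if L and Q: print('   outer edges', [np.round(onz(w,(u,r),.01),4).tolist() for u in (min(L)-.5,max(Q)+.5)])
o=robot.get_obs()
R0=Ro.from_quat([.651,.63,-.304,.295]).as_matrix(); b=R0.T@np.array([0,.0129,.003]);print('b tool',np.round(b,4))
Rn=Ro.from_quat(o['tool_rot']).as_matrix()
c=o['position']+Rn@b; ax=Rn@(R0.T@LY); print('pred centre',c,'captop',c+.0525*ax,ax)
X,e=tri((load('sc2'),(174,155)),(load('si2'),(344,74)));print('tri captop',X,e)
s=load('sc2');i=load('si2');print(proj(s,[c+.0525*ax]),proj(i,[c+.0525*ax]))
E
```

```text
95 [244, 245, 246, 247, 248, 253] [298, 299, 300, 301, 302, 303, 304, 308, 309, 310, 311]
   outer edges [[0.4851, -0.1936, 0.01], [0.541, -0.1955, 0.01]]
105 [246, 247, 248, 249, 252, 253, 254, 255, 256] [298, 299, 300, 301, 302, 303, 308, 309, 310]
   outer edges [[0.4852, -0.2051, 0.01], [0.5408, -0.2069, 0.01]]
115 [248, 249, 250, 251, 253, 254, 255, 256, 257] [298, 299, 300, 301, 302, 304, 307, 308, 309]
   outer edges [[0.4853, -0.2175, 0.01], [0.5406, -0.2193, 0.01]]
125 [249, 250, 251, 252, 255, 256, 257] [298, 299, 300, 301, 302, 303, 305, 306, 307, 308]
   outer edges [[0.4845, -0.231, 0.01], [0.5405, -0.2328, 0.01]]
135 [251, 252, 253, 256, 257] [298, 299, 300, 301, 302, 304, 305, 306, 307]
   outer edges [[0.4846, -0.2458, 0.01], [0.5403, -0.2476, 0.01]]
143 [252, 253, 254, 257] [298, 299, 300, 301, 303, 304, 305]
   outer edges [[0.484, -0.2586, 0.01], [0.5389, -0.2604, 0.01]]
150 [253, 254, 255] [298, 299, 300, 301, 302, 303, 304, 305]
   outer edges [[0.4836, -0.2707, 0.01], [0.5394, -0.2726, 0.01]]
b tool [ 0.006  -0.0004 -0.0118]
pred centre [ 0.49786952 -0.18498015  0.20834065] captop [ 0.5038027  -0.17952234  0.260218  ] [0.11301296 0.10395824 0.98814005]
tri captop [ 0.50388438 -0.17827536  0.25970053] [0.0005535227509823122, 0.0005535227509823271]
[[173.55452128 155.27826722]] [[344.61685547  73.31196424]]
```

Emit:
{"fn": "play_rows", "kwargs": {
  "gripper": [1,1,1,1],
  "delta_pos": [
    [0.1,0.1,-0.1],
    [0.3,0.4,-0.3],
    [0.3,0.4,-0.3],
    [0.3,0.4,-0.3]
  ],
  "turn": [
    [0,0.06,0.08],
    [0,0.12,0.157],
    [0,0.12,0.157],
    [0,0.12,0.157]
  ]
}}

```text
time: 6.72
position: [0.5006, -0.1901, 0.1997]
tool_rot: [0.939, -0.016, 0.343, 0.006]
ft_force: [0.2, -0.0, -0.7]
grip_width: 0.036
grip_force: 25.0
```

```bash
python3 - <<'E'
from h import *
o=robot.get_obs();print(np.round(o['q'],3),o['position'],o['ft_force'],o['time'])
delta([.50,-.19,.20],stand())
E
```

```text
[-0.86   0.371  2.179  1.437  0.497 -0.54 ] [ 0.50062254 -0.19013679  0.19969158] [ 0.24978857 -0.04396313 -0.69447485] 6.725
cm [-0.03 -0.01 -0.06] turn [ 0.002 -0.002 -0.   ] deg 0.1
```

```bash
cat >> h.py <<'E'
b1=np.array([.006,-.0004,-.0118])
E
python3 - <<'E'
from h import *
R=stand();g=np.array([.513,-.19,.0565])-R@b1;print(g,R@b1)
for h in (.05,.006,0): delta(g+[0,0,h],R)
E
```

```text
[ 0.51597381 -0.19049835  0.04360395] [-0.00297381  0.00049835  0.01289605]
cm [-5.66 -0.03  9.11] turn [ 0.002 -0.002 -0.   ] deg 0.1
cm [-8.49 -0.04 12.47] turn [ 0.002 -0.002 -0.   ] deg 0.1
cm [-8.88 -0.04 12.93] turn [ 0.002 -0.002 -0.   ] deg 0.1
```

Emit:
{"fn": "play_rows", "kwargs": {
  "gripper": [1,1,1,1,1,1,1,1,1],
  "delta_pos": [
    [-2,0,3],
    [-4,0,6.2],
    [-5.66,0,9.1],
    [-6.6,0,10.3],
    [-7.6,0,11.4],
    [-8.1,0,12],
    [-8.4,0,12.35],
    [-8.5,0,12.47],
    [-8.5,0,12.47]
  ],
  "turn": [
    [0,0,0],
    [0,0,0],
    [0,0,0],
    [0,0,0],
    [0,0,0],
    [0,0,0],
    [0,0,0],
    [0,0,0],
    [0,0,0]
  ]
}}

```text
time: 7.85
position: [0.5157, -0.1908, 0.0497]
tool_rot: [0.939, -0.017, 0.343, 0.006]
ft_force: [0.7, 0.4, -1.1]
grip_width: 0.0364
grip_force: 25.0
```

```bash
python3 - <<'E'
from h import *
R=stand();g=np.array([.513,-.19,.0565])-R@b1
o=robot.get_obs();print(np.round(o['q'],3),o['position'],o['ft_force'],o['grip_width'])
delta(g,R)
s=snap('scene','sc3');i=snap('side','si3')
def cr(c,n):
    u=proj(c,[[.513,-.19,.06]])[0].astype(int);x,y=u[0]-67,u[1]-50;print(n,x,y)
    return cv2.resize(c['color'][y:y+100,x:x+133],(400,300),interpolation=2)
cv2.imwrite('pics/v3.png',np.hstack([cr(s,'s'),cr(i,'i')])[:,:,::-1])
E
```

```text
[-0.829  0.797  2.233  2.242  0.626 -1.435] [ 0.51572791 -0.19077975  0.04971948] [ 0.73571342  0.38175832 -1.10801555] 0.03636567740436616
cm [-0.38 -0.03  0.48] turn [ 0.002 -0.003 -0.003] deg 0.2
s 126 195
i 265 126
```

View pics/v3.png

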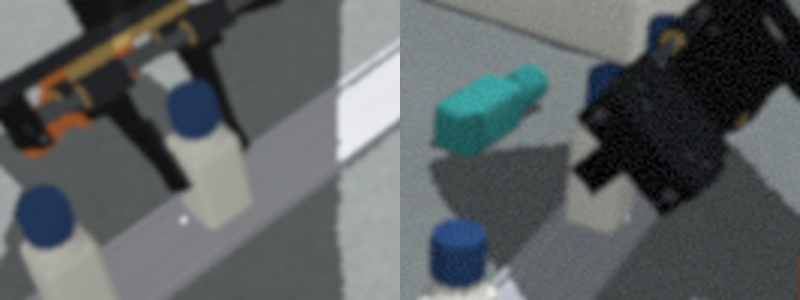

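The bottle is upright (scene crop (205,165)) and sits over the lane floor, between the rails. The gripper is clear of neighbour_b's cap (45,215). Now I lower it slowly.

Emit:
{"fn": "play_rows", "kwargs": {
  "gripper": [1,1,1,1,1],
  "delta_pos": [
    [-0.1,0,0.12],
    [-0.2,0,0.24],
    [-0.26,0,0.32],
    [-0.32,0,0.4],
    [-0.32,0,0.4]
  ],
  "turn": [
    [0,0,0],
    [0,0,0],
    [0,0,0],
    [0,0,0],
    [0,0,0]
  ]
}}

```text
time: 8.57
position: [0.5156, -0.1907, 0.0441]
tool_rot: [0.939, -0.017, 0.343, 0.006]
ft_force: [-0.0, 0.5, -0.8]
grip_width: 0.0359
grip_force: 25.0
```

Emit:
{"fn": "play_rows", "kwargs": {
  "gripper": [1,1,1],
  "delta_pos": [
    [-0.03,0,0.04],
    [-0.06,0,0.08],
    [-0.06,0,0.08]
  ],
  "turn": [
    [0,0,0],
    [0,0,0],
    [0,0,0]
  ]
}}

```text
time: 8.95
position: [0.5158, -0.1907, 0.0434]
tool_rot: [0.939, -0.017, 0.343, 0.006]
ft_force: [-0.1, -0.4, 0.9]
grip_width: 0.0362
grip_force: 25.0
```

Emit:
{"fn": "play_rows", "kwargs": {
  "gripper": [1,1,1],
  "delta_pos": [
    [-0.03,0,0.03],
    [-0.04,0,0.05],
    [-0.04,0,0.05]
  ],
  "turn": [
    [0,0,0],
    [0,0,0],
    [0,0,0]
  ]
}}

```text
time: 9.32
position: [0.5159, -0.1907, 0.0434]
tool_rot: [0.939, -0.017, 0.344, 0.006]
ft_force: [-2.6, 0.0, 5.4]
grip_width: 0.0361
grip_force: 25.0
```

Emit:
{"fn": "play_rows", "kwargs": {
  "gripper": [0.1,-0.1,-0.3,-0.4,-0.4,-0.4,-0.4,-0.4,-0.4,-0.4,-0.4,-0.4],
  "delta_pos": [
    [0,0,0],
    [0,0,0],
    [0,0,0],
    [0,0,0],
    [0,0,0],
    [0,0,-1],
    [0,0,-3],
    [0,0,-6],
    [0,0,-9],
    [-3,0,-12],
    [-6,0,-14],
    [-6,0,-14]
  ],
  "turn": [
    [0,0,0],
    [0,0,0],
    [0,0,0],
    [0,0,0],
    [0,0,0],
    [0,0,0],
    [0,0,0],
    [0,0,0],
    [0,0,0],
    [0,0,0],
    [0,0,0],
    [0,0,0]
  ]
}}

```text
time: 10.82
position: [0.3944, -0.2026, 0.1175]
tool_rot: [0.941, -0.017, 0.337, 0.002]
ft_force: [0.3, 0.2, 0.1]
grip_width: 0.061
grip_force: 0.0
```

```bash
python3 - <<'E'
from h import *
o=robot.get_obs();print(np.round(o['q'],3),o['position'],o['ft_force'],o['grip_width'],o['time'])
s=snap('scene','sc4');i=snap('side','si4')
for c,n in((s,'s'),(i,'i')):
    im=c['color'].astype(int);B=(im[:,:,2]>im[:,:,0]+35)&(im[:,:,2]>60)&(im[:,:,0]<80)
    nn,l,st,ce=cv2.connectedComponentsWithStats(B.astype(np.uint8))
    for k in range(1,nn):
        if st[k,4]>60 and st[k,1]>100: print(n,st[k],np.round(ce[k],1))
    print('pred cap mid',proj(c,[[.513,-.19,.096]]))
T=np.array([.512,.2155,.0594])+.019*R2[:,2];print('T2',T)
for p in (T+[0,0,.13],): delta(p,R2)
E
```

```text
[-1.184  0.619  2.442  1.887  0.659 -1.438] [ 0.39438359 -0.20256941  0.11746548] [0.28723611 0.22124221 0.05705553] 0.06103793266625385 10.825
s [263 174  13  16 166] [269.4 181.3]
s [182 224  17  19 258] [190.2 232.7]
s [132 257  18  20 277] [140.5 266.6]
s [  0 276  24  27 372] [ 11.7 289. ]
s [166 317  62  40 834] [195.  338.3]
pred cap mid [[190.37157118 233.05914773]]
i [348 132  12  14 152] [353.5 138.7]
i [277 148  37  30 651] [293.5 162. ]
i [327 150  15  18 212] [334.1 158.4]
i [276 199  18  22 328] [284.  209.7]
i [197 332  27  30 603] [209.8 346.1]
pred cap mid [[333.75829471 158.97797368]]
T2 [0.51697805 0.20182292 0.04718704]
cm [ 12.05 -40.64   2.63] turn [-0.2   -1.007 -2.088] deg 133.3
```

```bash
cat >> h.py <<'E'
lam2=np.radians(57); R2=lying(ta,lam2)
def T2(c=(.512,.2155)): return np.r_[c,0]+.005*ta+np.array([0,0,.057])+.019*R2[:,2]
E
python3 - <<'E'
from h import *
print(T2())
for p in ([.42,-.20,.25],[.46,-.1,.27],[.50,.05,.27],T2()+[0,0,.14]): delta(p,R2)
E
```

```text
[0.5157399  0.2052247  0.04665186]
cm [10.35 -0.25 -8.67] turn [-0.331 -1.079 -2.096] deg 136.4
cm [ 14.42 -10.39  -7.8 ] turn [-0.331 -1.079 -2.096] deg 136.4
cm [ 17.07 -25.5   -5.43] turn [-0.331 -1.079 -2.096] deg 136.4
cm [ 12.55 -40.98   1.82] turn [-0.331 -1.079 -2.096] deg 136.4
```

Emit:
{"fn": "play_rows", "kwargs": {
  "gripper": [-0.4,-0.4,-0.4,-1,-1,-1,-1,-1,-1,-1,-1,-1],
  "delta_pos": [
    [3.5,0,-3],
    [7,0,-6],
    [10.3,-0.3,-8.7],
    [12.3,-5,-8.2],
    [14.4,-10.4,-7.8],
    [15.3,-15,-7],
    [16.2,-20,-6.2],
    [17,-25.5,-5.4],
    [17,-25.5,-5.4],
    [17,-25.5,-5.4],
    [17,-25.5,-5.4],
    [17,-25.5,-5.4]
  ],
  "turn": [
    [0,0,0],
    [0,0,0],
    [-0.022,-0.072,-0.14],
    [-0.044,-0.144,-0.28],
    [-0.066,-0.216,-0.42],
    [-0.088,-0.288,-0.56],
    [-0.11,-0.36,-0.7],
    [-0.132,-0.432,-0.84],
    [-0.154,-0.504,-0.98],
    [-0.176,-0.576,-1.12],
    [-0.198,-0.648,-1.26],
    [-0.22,-0.72,-1.4]
  ]
}}

```text
time: 12.42
position: [0.4983, 0.0527, 0.2683]
tool_rot: [0.84, 0.478, -0.006, 0.257]
ft_force: [0.1, 0.1, 0.1]
grip_width: 0.0874
grip_force: 0.0
```

```bash
python3 - <<'E'
from h import *
o=robot.get_obs();print(np.round(o['q'],3),o['position'],o['time'])
delta(T2()+[0,0,.14],R2)
E
```

```text
[ 0.172  0.306  1.813 -0.622  0.945  1.06 ] [0.49829402 0.05274896 0.26830152] 12.425
cm [15.24 -8.33  0.81] turn [-0.151 -0.478 -0.902] deg 59.1
```

Emit:
{"fn": "play_rows", "kwargs": {
  "gripper": [-1,-1,-1,-1,-1,-1,-1,-1,-1],
  "delta_pos": [
    [3,-1.7,0],
    [6,-3.3,0.2],
    [9,-5,0.4],
    [12,-6.7,0.6],
    [15.2,-8.3,0.8],
    [15.2,-8.3,0.8],
    [15.2,-8.3,0.8],
    [15.2,-8.3,0.8],
    [15.2,-8.3,0.8]
  ],
  "turn": [
    [-0.025,-0.08,-0.15],
    [-0.05,-0.16,-0.3],
    [-0.075,-0.24,-0.45],
    [-0.1,-0.32,-0.6],
    [-0.125,-0.4,-0.75],
    [-0.151,-0.478,-0.902],
    [-0.151,-0.478,-0.902],
    [-0.151,-0.478,-0.902],
    [-0.151,-0.478,-0.902]
  ]
}}

```text
time: 13.55
position: [0.5189, 0.2019, 0.1892]
tool_rot: [0.51, 0.717, -0.272, 0.391]
ft_force: [0.4, -0.2, -0.0]
grip_width: 0.0867
grip_force: 0.0
```

```bash
python3 - <<'E'
from h import *
o=robot.get_obs();print(np.round(o['q'],3),o['position'],o['time'])
delta(T2(),R2)
w=snap('wrist','wr2'); im=w['color'].astype(int)
B=(im[:,:,2]>im[:,:,0]+35)&(im[:,:,2]>60)
n,l,s,c=cv2.connectedComponentsWithStats(B.astype(np.uint8))
for i in range(1,n):
    if s[i,4]>150: print('blue',s[i],np.round(c[i],1))
n,l,s,c=cv2.connectedComponentsWithStats((im.min(2)>195).astype(np.uint8))
for i in range(1,n):
    if s[i,4]>300:
        print('white',s[i],np.round(c[i],1)); print(cv2.boxPoints(cv2.minAreaRect(np.argwhere(l==i)[:,::-1].astype(np.float32))).round().tolist())
C=np.array([.512,.2155,.050]); px=np.array([ta[1],-ta[0],0])
print('body',np.round(proj(w,[C+z*ta+x*px+.018*UP for z in(-.0525,.0155) for x in(-.018,.018)]),1).tolist())
t=np.linspace(0,6.28,40);p=proj(w,np.array([C+.014*np.cos(u)*px+.014*np.sin(u)*UP+z*ta for z in(.0265,.0525) for u in t]))
print('cap',p.min(0),p.max(0))
E
```

```text
[ 0.617  0.746  1.572 -0.968  1.363  0.774] [0.51886462 0.20190934 0.18919253] 13.55
cm [12.16 -0.3   7.45] turn [-0.004 -0.003 -0.013] deg 0.8
blue [ 242    0   51   39 1648] [267.7  16.9]
blue [217 194  23  25 488] [227.8 206.5]
blue [242 203  30  24 493] [257.7 214.9]
blue [195 230  19  16 221] [206.  237.5]
blue [134 252  26  11 206] [146.7 256.9]
white [253  39  33  18 442] [269.5  47.5]
[[252.0, 40.0], [285.0, 39.0], [286.0, 55.0], [253.0, 57.0]]
white [ 251   67   44   52 2002] [273.1  92.3]
[[250.0, 118.0], [251.0, 67.0], [294.0, 68.0], [293.0, 119.0]]
white [  0 202  90  21 976] [ 37.5 212. ]
[[-1.0, 220.0], [0.0, 202.0], [89.0, 204.0], [89.0, 223.0]]
white [208 245  90  14 477] [249.8 251.5]
[[208.0, 256.0], [209.0, 244.0], [297.0, 250.0], [296.0, 262.0]]
body [[254.9, 119.0], [298.1, 118.4], [245.2, 55.7], [303.1, 54.7]]
cap [245.92711561 -40.05999535] [298.48256057  35.61966971]
```

View pics/wr2.png

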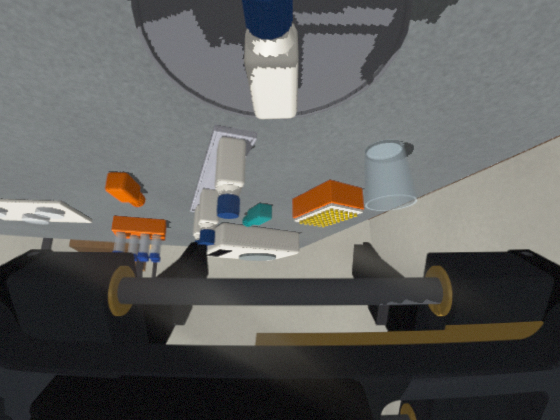

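The wrist view shows the platter bottle with its base edge at row 118, columns 253–297, and its cap centred near (268,17). That puts it about 1.5 mm left of my estimate and turned about 1.5°.

```bash
sed -i 's/np.radians(110)/np.radians(111.5)/g; s/c=(.512,.2155)/c=(.5105,.215)/' h.py; python3 - <<'E'
from h import *
print(T2());delta(T2()+[0,0,.03],R2);delta(T2(),R2)
E
```

```text
[0.5145076  0.20482613 0.04665186]
cm [ 9.66 -0.41  5.79] turn [-0.026 -0.003 -0.027] deg 2.2
cm [12.17 -0.44  7.43] turn [-0.026 -0.003 -0.027] deg 2.2
```

Emit:
{"fn": "play_rows", "kwargs": {
  "gripper": [-1,-1,-1,-1,-1,-1,-1,1,1,1,1,1],
  "delta_pos": [
    [3,-0.1,1.8],
    [6.5,-0.3,3.9],
    [9.7,-0.4,5.8],
    [11,-0.4,6.7],
    [11.8,-0.4,7.2],
    [12.2,-0.4,7.4],
    [12.2,-0.4,7.4],
    [12.2,-0.4,7.4],
    [12.2,-0.4,7.4],
    [12.2,-0.4,7.4],
    [12.2,-0.4,7.4],
    [12.2,-0.4,7.4]
  ],
  "turn": [
    [-0.026,0,-0.027],
    [-0.026,0,-0.027],
    [-0.026,0,-0.027],
    [-0.026,0,-0.027],
    [-0.026,0,-0.027],
    [-0.026,0,-0.027],
    [-0.026,0,-0.027],
    [-0.026,0,-0.027],
    [-0.026,0,-0.027],
    [-0.026,0,-0.027],
    [-0.026,0,-0.027],
    [-0.026,0,-0.027]
  ]
}}

```text
time: 15.1
position: [0.5142, 0.2055, 0.0456]
tool_rot: [0.494, 0.727, -0.269, 0.393]
ft_force: [-0.8, -0.4, 1.1]
grip_width: 0.0448
grip_force: 0.0
```

Emit:
{"fn": "play_rows", "kwargs": {
  "gripper": [1,1,1,1,1,1],
  "delta_pos": [
    [0,0,0],
    [0,0,0],
    [0,0,0],
    [0,0,0],
    [0,0,0],
    [0,0,0]
  ],
  "turn": [
    [0,0,0],
    [0,0,0],
    [0,0,0],
    [0,0,0],
    [0,0,0],
    [0,0,0]
  ]
}}

```text
time: 15.85
position: [0.5141, 0.2055, 0.0456]
tool_rot: [0.494, 0.727, -0.269, 0.393]
ft_force: [-0.6, -0.1, -0.0]
grip_width: 0.0361
grip_force: 25.0
```

```bash
python3 - <<'E'
from h import *
o=robot.get_obs();p=o['position'];print(np.round(o['q'],3),p,o['time'],o['grip_width'],o['ft_force'])
R=Ro.from_quat(o['tool_rot']).as_matrix()
C=np.array([.5105,.215,.05]);d=C-p
print('b2',np.round(R.T@d,4), 'lateral',d@np.array([ta[1],-ta[0],0]))
RS=stand(l=lam2)
for h in (.1,.15): delta(p+[0,0,h],R)
w=snap('side','si5')
print(proj(w,[C+.0525*ta,C-.0525*ta]).round(1).tolist())
im=w['color'].astype(int);B=(im[:,:,2]>im[:,:,0]+35)&(im[:,:,2]>60)&(im[:,:,0]<80)
nn,l,st,ce=cv2.connectedComponentsWithStats(B.astype(np.uint8))
for k in range(1,nn):
    if st[k,4]>60: print(st[k],np.round(ce[k],1))
E
```

```text
[ 0.63   0.975  1.599 -1.044  1.216  0.98 ] [0.51412056 0.20546953 0.0455917 ] 15.85 0.03613280836170484 [-0.59264304 -0.08126879 -0.02822713]
b2 [ 0.0019  0.0001 -0.0109] lateral 0.00012429429394448382
cm [-8.38 -0.03 -5.46] turn [0. 0. 0.] deg 0.0
cm [-12.57  -0.04  -8.19] turn [0. 0. 0.] deg 0.0
[[206.5, 355.0], [223.1, 293.5]]
[419 108  15  16 133] [426.  115.7]
[433 111  14  16 150] [439.2 118.5]
[448 113  12  12 108] [453.5 118.9]
[459 120  13  13 116] [465.1 126.2]
```

Emit:
{"fn": "play_rows", "kwargs": {
  "gripper": [1,1,1,1,1,1,1],
  "delta_pos": [
    [-0.5,0,-0.3],
    [-1.5,0,-1],
    [-4,0,-2.6],
    [-8,0,-5.2],
    [-12.6,0,-8.2],
    [-16.6,0,-10.9],
    [-16.6,0,-10.9]
  ],
  "turn": [
    [0,0,0],
    [0,0,0],
    [0,0,0],
    [0,0,0],
    [0,0,0],
    [0,0,0],
    [0,0,0]
  ]
}}

```text
time: 16.77
position: [0.5157, 0.2073, 0.2491]
tool_rot: [0.496, 0.726, -0.265, 0.395]
ft_force: [-1.2, -0.0, -1.3]
grip_width: 0.0361
grip_force: 25.0
```

```bash
cat >> h.py <<'E'
b2=np.array([.0019,0,-.0109]); RS2=stand(l=lam2); G2=np.array([.5155,-.10,.0565])-RS2@b2
E
python3 - <<'E'
from h import *
o=robot.get_obs();p=o['position'];print(np.round(o['q'],3),p,o['time'],o['grip_width'],o['grip_force'],o['ft_force'])
print(G2)
for q in ([.52,.1,.25],G2+[0,0,.18]): delta(q,RS2)
E
```

```text
[ 0.631  0.651  1.561 -0.965  1.408  0.673] [0.51572653 0.20731999 0.24914166] 16.775 0.036118885973225795 24.98536089900881 [-1.2136651  -0.03647678 -1.34744463]
[ 0.51984073 -0.10014324  0.04632368]
cm [-5.64 -3.55  8.42] turn [0.443 0.978 2.078] deg 134.0
cm [-13.89 -10.95  25.26] turn [0.443 0.978 2.078] deg 134.0
```

Emit:
{"fn": "play_rows", "kwargs": {
  "gripper": [1,1,1,1,1,1,1,1,1,1,1,1],
  "delta_pos": [
    [-1.2,-0.9,2.1],
    [-2.4,-1.8,4.2],
    [-3.5,-2.7,6.3],
    [-4.6,-3.6,8.4],
    [-5.8,-4.6,10.5],
    [-7,-5.5,12.6],
    [-8.1,-6.4,14.7],
    [-9.3,-7.3,16.8],
    [-10.4,-8.2,18.9],
    [-11.6,-9.1,21],
    [-12.8,-10,23.1],
    [-13.9,-10.9,25.2]
  ],
  "turn": [
    [0.031,0.068,0.145],
    [0.062,0.137,0.291],
    [0.093,0.205,0.436],
    [0.124,0.274,0.582],
    [0.155,0.342,0.727],
    [0.186,0.411,0.873],
    [0.217,0.479,1.018],
    [0.248,0.548,1.164],
    [0.279,0.616,1.309],
    [0.31,0.685,1.455],
    [0.341,0.753,1.6],
    [0.372,0.822,1.746]
  ]
}}

```text
time: 18.27
position: [0.5175, -0.1012, 0.2226]
tool_rot: [0.967, 0.131, 0.199, 0.085]
ft_force: [0.0, 0.9, -2.0]
grip_width: 0.0357
grip_force: 25.0
```

```bash
python3 - <<'E'
from h import *
o=robot.get_obs();p=o['position'];print(np.round(o['q'],3),p,o['time'],o['grip_width'])
delta(G2+[0,0,.18],RS2)
E
```

```text
[-0.451  0.273  2.003  0.182  0.442  0.703] [ 0.51747475 -0.10120029  0.22264118] 18.275 0.035690020954990055
cm [ 0.37  0.03 -0.25] turn [0.073 0.165 0.33 ] deg 21.5
```

Emit:
{"fn": "play_rows", "kwargs": {
  "gripper": [1,1,1,1,1,1],
  "delta_pos": [
    [0.1,0,-0.1],
    [0.2,0,-0.2],
    [0.4,0,-0.3],
    [0.4,0,-0.3],
    [0.4,0,-0.3],
    [0.4,0,-0.3]
  ],
  "turn": [
    [0.024,0.055,0.11],
    [0.048,0.11,0.22],
    [0.073,0.165,0.33],
    [0.073,0.165,0.33],
    [0.073,0.165,0.33],
    [0.073,0.165,0.33]
  ]
}}

```text
time: 19.02
position: [0.5211, -0.0989, 0.2275]
tool_rot: [0.959, -0.013, 0.284, 0.006]
ft_force: [0.6, -0.6, -0.1]
grip_width: 0.0357
grip_force: 25.0
```

```bash
python3 - <<'E'
from h import *
o=robot.get_obs();p=o['position'];print(np.round(o['q'],3),p,o['time'],o['grip_width'])
for h in (.05,.006):delta(G2+[0,0,h],RS2)
R=Ro.from_quat(o['tool_rot']).as_matrix();c=p+R@b2;ax=R@(R2.T@ta);print('centre',c,ax)
s=snap('scene','sc6');i=snap('side','si6')
for k in(s,i):
    im=k['color'].astype(int);B=(im[:,:,2]>im[:,:,0]+30)&(im[:,:,2]>50)&(im[:,:,0]<80)
    nn,l,st,ce=cv2.connectedComponentsWithStats(B.astype(np.uint8))
    u=proj(k,[c+.0395*ax,c+.0525*ax])
    t=np.linspace(0,6.28,40);P=proj(k,np.array([c+.014*np.cos(q)*LX+.014*np.sin(q)*LY+z*UP for z in(.0265,.0525) for q in t]))
    print('pred',u.round(1).tolist(),P.min(0).round(1),P.max(0).round(1))
    for j in range(1,nn):
        if st[j,4]>40 and abs(ce[j]-u[0]).max()<40: print(st[j],ce[j].round(1))
E
```

```text
[-0.564  0.265  2.093  0.814  0.388  0.331] [ 0.52109775 -0.0988647   0.22753049] 19.025 0.03571927061896521
cm [-7.25  0.07 10.94] turn [0.001 0.    0.007] deg 0.4
cm [-9.64  0.05 14.63] turn [0.001 0.    0.007] deg 0.4
centre [ 0.51676036 -0.09870016  0.23770792] [3.97332957e-04 4.37650530e-03 9.99990344e-01]
pred [[217.4, 127.1], [216.4, 120.1]] [207.4 115.5] [226.9 138.9]
[209 117  19  22 345] [218.4 127.6]
pred [[319.1, 74.6], [319.6, 66.0]] [309.3  63.4] [329.1  85.9]
```

Emit:
{"fn": "play_rows", "kwargs": {
  "gripper": [1,1,1,1,1,1,1,1,1,1],
  "delta_pos": [
    [-2,0,3.2],
    [-4.6,0,7],
    [-7.2,0.1,10.9],
    [-8.2,0.1,12.5],
    [-8.9,0.1,13.5],
    [-9.3,0.05,14.1],
    [-9.5,0.05,14.4],
    [-9.6,0.05,14.6],
    [-9.6,0.05,14.6],
    [-9.6,0.05,14.6]
  ],
  "turn": [
    [0,0,0],
    [0,0,0.007],
    [0,0,0.007],
    [0,0,0.007],
    [0,0,0.007],
    [0,0,0.007],
    [0,0,0.007],
    [0,0,0.007],
    [0,0,0.007],
    [0,0,0.007]
  ]
}}

```text
time: 20.38
position: [0.5205, -0.1004, 0.054]
tool_rot: [0.958, -0.017, 0.285, 0.005]
ft_force: [-0.4, 0.2, -1.5]
grip_width: 0.0357
grip_force: 25.0
```

```bash
python3 - <<'E'
from h import *
o=robot.get_obs();p=o['position'];print(np.round(o['q'],3),p,o['time'],o['grip_width'],o['ft_force'])
delta(G2,RS2)
s=snap('scene','sc7');i=snap('side','si7')
def cr(c,z):
    u=proj(c,[[.5155,-.1,z]])[0].astype(int);x,y=u[0]-67,u[1]-50
    return cv2.resize(c['color'][y:y+100,x:x+133],(400,300),interpolation=2)
cv2.imwrite('pics/v7.png',np.hstack([cr(s,.05),cr(i,.05)])[:,:,::-1])
E
```

```text
[-0.569  0.721  2.234  2.406  0.427 -1.342] [ 0.52046547 -0.1004134   0.05395764] 20.375 0.035722857974702024 [-0.36425494  0.19784962 -1.45370083]
cm [-0.47 -0.03  0.6 ] turn [ 0.002 -0.002 -0.001] deg 0.2
```

View pics/v7.png

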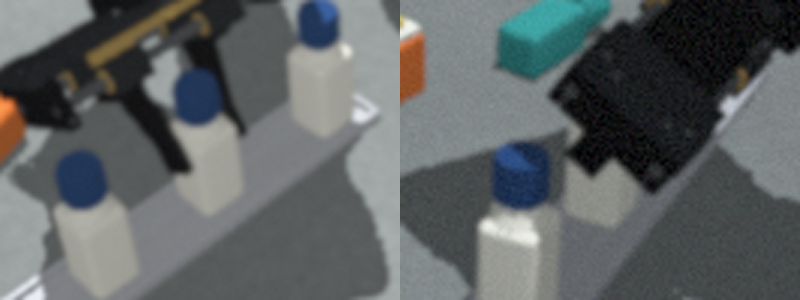

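The second bottle hangs upright over the lane, at (210,160) in the scene crop. It is between bottle 1 (95,235) and neighbour_a (320,80), and there is clearance on both sides. I lower it gently.

Emit:
{"fn": "play_rows", "kwargs": {
  "gripper": [1,1,1,1,1],
  "delta_pos": [
    [-0.12,0,0.15],
    [-0.24,0,0.3],
    [-0.33,0,0.43],
    [-0.4,0,0.5],
    [-0.4,0,0.5]
  ],
  "turn": [
    [0,0,0],
    [0,0,0],
    [0,0,0],
    [0,0,0],
    [0,0,0]
  ]
}}

```text
time: 21.1
position: [0.5195, -0.1001, 0.048]
tool_rot: [0.958, -0.017, 0.286, 0.005]
ft_force: [-4.4, -0.3, 13.5]
grip_width: 0.0358
grip_force: 25.0
```

Emit:
{"fn": "play_rows", "kwargs": {
  "gripper": [1,1,1],
  "delta_pos": [
    [-0.03,0,0.04],
    [-0.06,0,0.08],
    [-0.06,0,0.08]
  ],
  "turn": [
    [0,0,0],
    [0,0,0],
    [0,0,0]
  ]
}}

```text
time: 21.48
position: [0.5195, -0.1, 0.048]
tool_rot: [0.958, -0.017, 0.287, 0.005]
ft_force: [-7.1, -1.2, 22.1]
grip_width: 0.0359
grip_force: 25.0
```

Emit:
{"fn": "play_rows", "kwargs": {
  "gripper": [1,1,1],
  "delta_pos": [
    [0.07,0,-0.09],
    [0.12,0,-0.15],
    [0.12,0,-0.15]
  ],
  "turn": [
    [0,0,0],
    [0,0,0],
    [0,0,0]
  ]
}}

```text
time: 21.85
position: [0.5195, -0.1001, 0.048]
tool_rot: [0.958, -0.017, 0.285, 0.005]
ft_force: [-2.9, 0.9, 8.4]
grip_width: 0.0357
grip_force: 25.0
```

Emit:
{"fn": "play_rows", "kwargs": {
  "gripper": [1,1],
  "delta_pos": [
    [0.03,0,-0.05],
    [0.03,0,-0.05]
  ],
  "turn": [
    [0,0,0],
    [0,0,0]
  ]
}}

```text
time: 22.1
position: [0.5195, -0.1002, 0.048]
tool_rot: [0.959, -0.017, 0.284, 0.005]
ft_force: [-1.6, 1.0, 5.3]
grip_width: 0.0359
grip_force: 25.0
```

Emit:
{"fn": "play_rows", "kwargs": {
  "gripper": [0.15,0.05,-0.1,-0.28,-0.28,-0.28,-0.28,-0.28,-0.28,-0.28,-0.28,-0.28],
  "delta_pos": [
    [0,0,0],
    [0,0,0],
    [0,0,0],
    [0,0,0],
    [0,0,0],
    [0,0,-1],
    [0,0,-3],
    [1,0,-6],
    [3,0,-9],
    [5,0,-12],
    [8,0,-16],
    [8,0,-16]
  ],
  "turn": [
    [0,0,0],
    [0,0,0],
    [0,0,0],
    [0,0,0],
    [0,0,0],
    [0,0,0],
    [0,0,0],
    [0,0,0],
    [0,0,0],
    [0,0,0],
    [0,0,0],
    [0,0,0]
  ]
}}

```text
time: 23.6
position: [0.5026, -0.0932, 0.2039]
tool_rot: [0.957, -0.013, 0.29, -0.006]
ft_force: [0.2, 0.8, 0.3]
grip_width: 0.0557
grip_force: 0.0
```

```bash
python3 - <<'E'
from h import *
o=robot.get_obs();print(np.round(o['q'],3),o['position'],o['ft_force'],o['time'])
s=snap('scene','sc8');i=snap('side','si8')
for c in(s,i):
    im=c['color'].astype(int);B=(im[:,:,2]>im[:,:,0]+35)&(im[:,:,2]>60)&(im[:,:,0]<80)
    nn,l,st,ce=cv2.connectedComponentsWithStats(B.astype(np.uint8))
    for k in range(1,nn):
        if 120<st[k,4]<500: print(st[k],np.round(ce[k],1))
    print('pred',proj(c,[[.513,-.19,.096],[.5155,-.10,.096]]).round(1).tolist())
    if c is s: S=c['color'][110:320,110:390]
    else: I=c['color'][90:300,190:470]
cv2.imwrite('pics/v8.png',np.hstack([cv2.resize(S,(400,300)),cv2.resize(I,(400,300))])[:,:,::-1])
E
```

```text
[-0.603  0.301  2.172  1.109  0.364 -0.004] [ 0.50259165 -0.09322088  0.20390744] [0.16262281 0.76053529 0.29985447] 23.6
[  0  55  17  15 172] [ 8.5 61.9]
[263 174  13  16 169] [269.3 181.3]
[221 199  16  18 218] [228.7 207.4]
[183 225  16  18 234] [190.6 233.4]
[132 257  18  20 268] [140.5 266.7]
[  0 276  24  27 373] [ 11.7 289.1]
pred [[190.4, 233.1], [228.6, 207.8]]
[419 107  29  21 376] [433.1 116.9]
[448 112  13  14 140] [453.8 118.6]
[459 119  14  15 150] [465.3 125.8]
[348 131  13  15 173] [353.7 138.1]
[328 150  13  17 194] [333.9 158.6]
[306 171  16  18 238] [313.4 179.5]
[276 199  18  22 334] [284.1 209.6]
pred [[333.8, 159.0], [313.3, 179.9]]
```

View pics/v8.png

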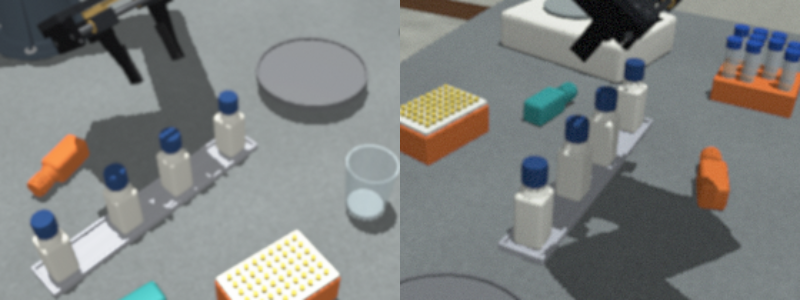

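All four bottles stand upright in the lane, at scene-crop (55,245), (123,200), (173,160) and (230,125). The neighbours haven't moved, both new caps are within a pixel of prediction, and the arm is clear.

```bash
python3 -c "
from rig import robot
print(robot.hand_in())"
```

```text
the job is handed in; nothing more can be done
None
```

Both tipped bottles now stand upright, caps up, on the lane floor between the two standing bottles, and the job was handed in at about 24 s; the second bottle was pressed onto the floor with about 22 N for a moment before I eased off and released it.

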